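# Weigh a lidded mug on the counter balance

## Task

Hang the lidded mug by its wire bail in the saddle at the short end of the counter balance and let go of it; then slide the poise outwards along the beam by pushing its finger tab, until the beam floats level with its pointer at the index mark and nothing touching it. The pivot is delicate: let the bail down softly, and only nudge the tab with the fingertips, never pinching it or pressing on the balance with more than about 15 N. Keep the mug upright, and leave the plate, funnel and spoon alone.

Things in the scene. Friction and masses are not known exactly. Their poses are not given: they have to be found in the camera images.
- mug: Closed aluminium mug, 72 mm across, 65 mm to its lid top, contents unknown: 0.2 to 0.5 kg. A 6 mm wire bail stands rigidly over it in its xz plane: uprights at x = +-36 to 38 mm, cross wire along x with underside 120 mm above the foot (window 55 mm high, 66 wide). Wooden grip on its middle: 18 (x) by 16 (y) mm, 126 to 172 mm above the foot. Origin: centre of the foot; z up.
- grip (a point): Centre of the mug's wooden grip, 149 mm above the foot, 26 mm above the axis of the cross wire; axes as the mug's.
- bail (a point): Middle of the bail's cross wire, on its axis, 123 mm above the mug's foot.
- stand: The balance, fixed to the counter. Origin on the counter under the pivot; z up. The beam runs along y: short load arm to +y, long arm to -y; the poise's finger tab points to -x. White foot plate 14 mm high, 120 (x) by 160 (y) mm; a strip runs on to the index post at y = -302 mm.
- seat (a point): Where the cross wire's axis rests in the saddle, 100 mm from the pivot to +y. Saddle: upward 90 degree V, 24 mm wide along x; lips 8 mm above this point, 12 mm either side along y; underside 17 mm below it. The beam ends 16 mm beyond, so the bail passes over the free end, window around the beam, then is lowered; mug's x along the stand's x, either way round.
- beam (a joint): Beam angle, rad: 0 level, positive = load end up, stops at +-0.08. The beam alone balances about its pivot; a restoring stiffness of 0.30 N m per rad brings it to rest, some 1 to 2 s after it is left alone, at an angle proportional to the unbalance. Touching the poise disturbs it.
- pointer (a point): Tip of the beam's dark pointer, on the long end, 291 mm from the pivot.
- index (a point): Level mark on the white post beyond the long end: the pointer stands at its height when the beam is level.
- poise (a joint): Place of the poise on the beam, m: its centre is 60 mm + this value from the pivot; 0 nearest the pivot, 0.155 at the outer end. It starts near the pivot, too near to balance any mug. Poise with tab 0.25 kg; it stays where it is left; sliding it takes about 2 to 4 N along the beam.
- tab (a point): Centre of the poise's finger tab, an upright steel plate 12 mm thick along the beam, 40 mm long (x) and 32 mm high, 60 mm from the beam's axis to the stand's -x side, at pivot height; open air underneath and to both sides. It rises and sinks with the beam.
- plate: Glass plate, 130 mm across, lying in the white rack. Bystander. Origin: centre of underside.
- funnel: Dark silicone funnel, 84 mm across, 85 mm high, standing mouth down in the rack. Bystander.
- spoon: Wooden spoon, 220 mm long, lying on the counter. Bystander.
- pivot (a point): The beam's pivot, 190 mm above the counter, between two steel cheeks 22 mm wide along y, within 17 mm of the beam's axis (pin: 19 mm) in x, rising 10 mm above the pivot. The beam is 12 mm wide and 14 mm high; a steel counterweight block 30 x 34 x 30 mm sits on it 45 mm out towards the saddle.
There are look-alikes about, which are no part of the job. Of the things like the mug, leave any that is purple or red; of the rest the smaller one is meant.

How it is judged:
By the outcome, as a careful person would: the job done as asked, in the order asked, and still so for the second after the job is handed in, with the robot touching nothing.
It also fails if it takes over 67 s, if anything falls off the work surface, if the arm or the gripper's body presses on something with over 40 N, if the wrist force passes 120 N, or if a joint passes its speed limit or range.

## Robot

A 7-joint arm with a two-finger parallel gripper is mounted at the origin on the work surface. World frame = base frame: x ahead of the robot, y to its left, z up, the work surface at z = 0. Lengths are in m, angles in rad, forces in N, time in s.
With the tool pointing down it reaches from about 0.35 to 0.9 m from the base axis. Payload 7.2 kg.
Tool frame: the origin (TCP) lies at the very end of the fingers, on their centre line; the grasp point (between the pads) lies 19 mm behind it (grip_depth is the distance from the TCP to the grasp point, in m); z points along the fingers, y is the line along which they close (so a half turn about z gives the same grasp; the last joint's range is limited). The gripper opens to 88 mm and grips with 3 to 60 N. Pads are 20 mm wide; open, the fingers measure 115 mm over their backs; the gripper's body (75 mm by 178 mm) begins 61 mm behind the grasp point.
Start: joints at [-1.296, 0.411, -0.013, 1.596, 0.006, 1.134, -0.082], TCP at [0.21, 0.589, 0.2] pointing down, gripper open.
Joint ranges: [-2.95, 2.95], [-0.29, 1.99], [-1.47, 1.44], [0.14, 2.54], [-1.03, 4.17], [0.13, 1.85], [-2.86, 2.86]. Speed limits (rad/s): [2.39, 2.39, 3.01, 3.01, 3.14, 3.14, 3.14].

## Interface

Orientations are given as a unit quaternion [w, x, y, z].
In Python, from cell import move_to, move_linear, move_joints, gripper_to, dwell, solve_ik, get_obs, grab_frame, MotionError, finish_job, grip_depth gives the robot as it stands. The module is installed in compiled form; this text tells all that it offers. Calls block until the motion is done:
- move_to(position, orientation): joint-space move of the TCP to a pose.
- move_linear(position, velocity=0.15, rot=None, guard=None): straight line of the TCP; rot=None keeps the orientation; velocity is the mean speed in m/s. With guard (N) it stops when the force on the tool has changed by that much, and returns True; else False.
- move_joints(angles): joint-space move.
- gripper_to(opening, grip_force=None): opening from 0.0 (shut) to 1.0 (fully open); grip_force is the grip in N (None keeps the last); returns when the fingers have stopped.
- dwell(seconds).
- solve_ik(position, orientation): joint angles nearest the present ones, or None.
- get_obs(): the state.
- grab_frame(name): name is "side" or "top"; returns a dict with "color" (400x640x3 uint8, red, green, blue), "intrinsics" (3x3 intrinsics, pixels), "rvec" (rotation vector, rad) and "tvec" (3), from world to camera coordinates, as OpenCV has them. Camera axes: x right, y down, z forward; pixel columns grow to the right and rows downward; lengths in m; the calibration is good to about 2 mm. A picture is of the moment at which its call begins. There is no depth.
A pose or a line that the arm cannot do raises MotionError and nothing moves.
- finish_job(): hands the job in; it is judged then, once.
The state is a dict: "time": time; "joint_pos": joint angles; "qvel": joint speeds; "tau": joint torques, N m; "tcp_pos": TCP position; "eef_rot": TCP orientation; "contact_force": force on the tool from outside, world axes, zero at the start; "wrist_torque": the same for the moment, N m; "opening": opening from 0.0 (shut) to 1.0 (fully open); "grasp_force": force on a finger pad.
Only numpy, scipy, OpenCV 4.12 (cv2) and the standard library are available. Lean on these libraries where they do the work, as an engineer would, in place of code of your own. Each camera call takes 0.05 s, during which the arm holds its last target. There are 200 camera calls.

## Working session

There is one attempt and no reset: what is moved stays moved. The work goes in short steps, each a Python script; the robot and the scene stay as the last script left them, time stands still between calls to the robot, and variables do not carry over. Pictures are saved under pics/ and viewed, at most 10 in all, crops included, and the job is handed in when it is done.

```bash
mkdir -p pics; python3 - <<'E'
from cell import *
import cv2,numpy as np,pickle
d={}
for n in("side","top"):
    f=grab_frame(n);d[n]=f;cv2.imwrite(f"pics/{n}0.png",f["color"][:,:,::-1])
    R=cv2.Rodrigues(np.array(f["rvec"]))[0];print(n,f["intrinsics"],-R.T@np.array(f["tvec"]).ravel(),R)
pickle.dump(d,open("f0.pkl","wb"));o=get_obs();print(o,grip_depth)
E
```

```text
side [[376.90048988   0.         321.25297348]
 [  0.         376.90048988 205.73602502]
 [  0.           0.           1.        ]] [ 0.17525298 -0.47009114  0.78477379] [[ 0.80726782 -0.59016212 -0.00522818]
 [-0.42258601 -0.5718154  -0.70317012]
 [ 0.41199481  0.56985597 -0.71100242]]
top [[436.14744119   0.         317.76869432]
 [  0.         436.14744119 200.13504788]
 [  0.           0.           1.        ]] [0.39426948 0.02832582 1.21366219] [[ 0.01211885 -0.99991276 -0.0052543 ]
 [-0.99233922 -0.01138063 -0.12301766]
 [ 0.12294713  0.00670489 -0.99239057]]
{'time': 0.1, 'joint_pos': array([-1.29615428,  0.41179122, -0.01277439,  1.59692938,  0.00557998,
        1.13428682, -0.08219747]), 'qvel': array([ 0.00017041, -0.00087822,  0.00010383, -0.002978  , -0.00114866,
        0.00088157, -0.00104524]), 'tau': array([ 2.17493362e-03, -5.89099002e+01,  6.43401202e-01, -2.91709095e+01,
       -5.38476789e-02,  1.44854662e-02,  3.51802555e-05]), 'tcp_pos': array([0.2099403 , 0.58818637, 0.1988234 ]), 'eef_rot': array([-9.09572106e-05,  1.70545586e-01,  9.85349546e-01, -6.83980416e-04]), 'contact_force': array([-0.06484776,  0.11603275,  0.40929134]), 'wrist_torque': array([-0.01143657,  0.05170865,  0.07178483]), 'grasp_force': 0.0, 'opening': 0.9992055635647576} 0.0187
```

View pics/side0.png

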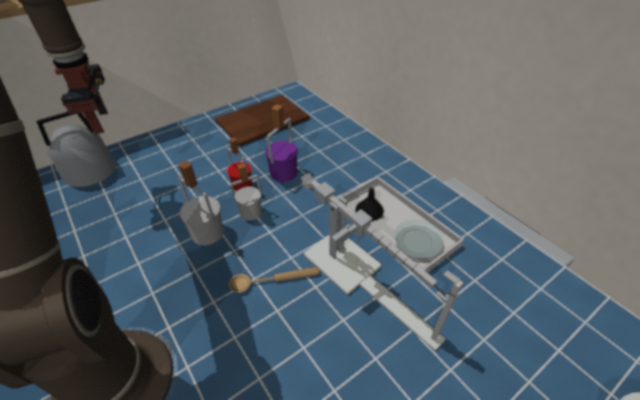

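View pics/top0.png

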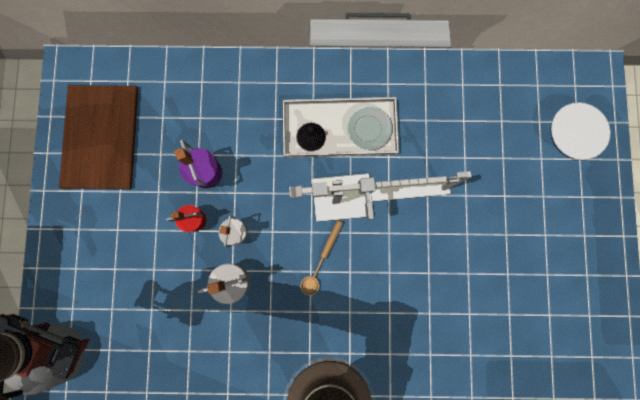

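The target is the small aluminium mug: top (232,233), side (248,205). The balance's saddle is at top (296,191), its pointer at (468,176), and the poise with its tab at about (370,190–215). I'll enlarge these areas.

```bash
python3 - <<'E'
import cv2,numpy as np
t=cv2.imread("pics/top0.png");s=cv2.imread("pics/side0.png")
def crop(im,x,y,w,h,k):return cv2.resize(im[y:y+h,x:x+w],None,fx=k,fy=k,interpolation=cv2.INTER_CUBIC)
a=crop(t,160,165,100,90,5);b=crop(s,210,150,100,90,3)
im=np.zeros((600,800,3),np.uint8)
im[:300,:]=crop(t,280,160,200,75,4)
im[300:,:400]=crop(t,180,185,100,75,4)
im[300:,400:]=crop(s,210,150,100,75,4)
cv2.imwrite("pics/c1.png",im)
cv2.imwrite("pics/c2.png",crop(s,290,160,190,150,4))
E
```

```text
(no output)
```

View pics/c1.png

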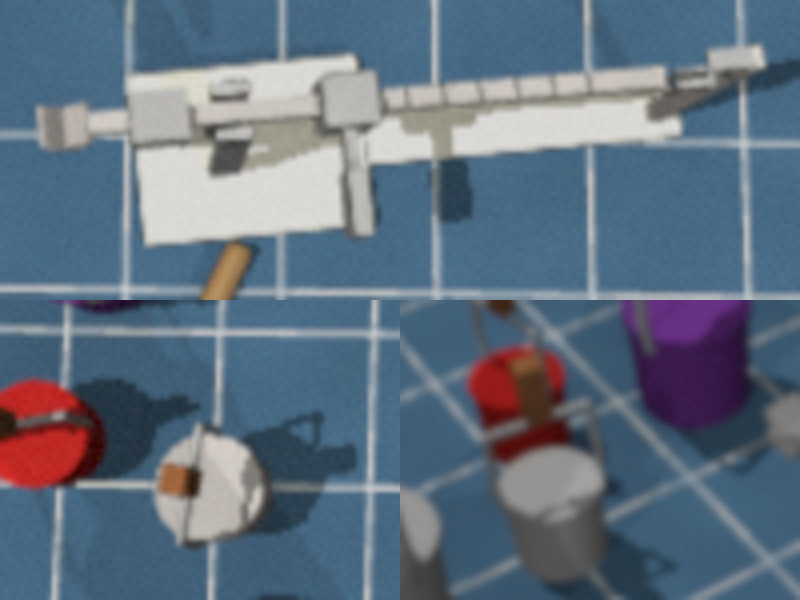

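View pics/c2.png

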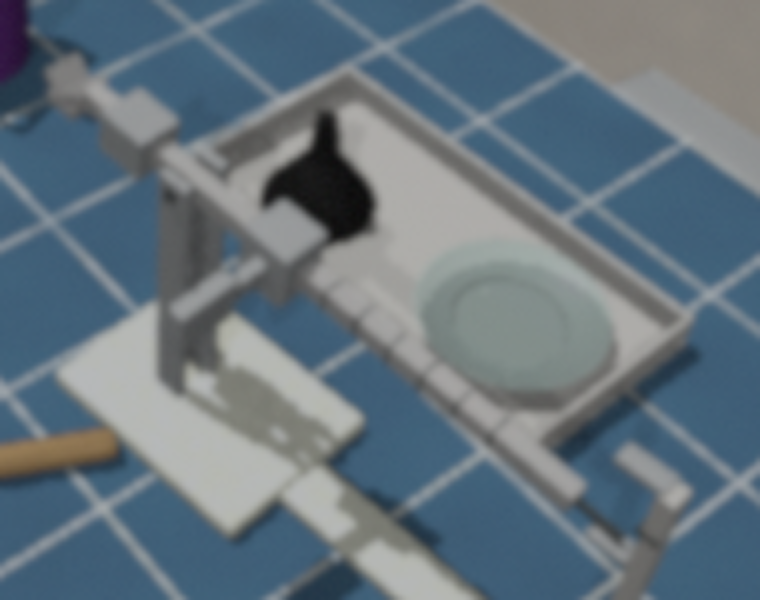

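The crops show the foot plate corners, the saddle (top ≈(295.5,191), side ≈(307.5,180.5)), the mug's grip (top ≈(224.5,230), side ≈(242,165.5)), and both ends of the cross wire. I'll fit both poses by least squares.

```bash
cat > geo.py <<'E'
import cv2,numpy as np,pickle
from scipy.optimize import least_squares
F=pickle.load(open("f0.pkl","rb"))
def proj(n,P):
    f=F[n];return cv2.projectPoints(np.array(P,float).reshape(-1,3),np.array(f["rvec"]),np.array(f["tvec"]),np.array(f["intrinsics"]),None)[0].reshape(-1,2)
def tri(pt,ps):
    return least_squares(lambda P:np.r_[proj("top",P)[0]-pt,proj("side",P)[0]-ps],[.6,0,.15])
def T(p,P):
    c,s=np.cos(p[2]),np.sin(p[2]);P=np.array(P,float).reshape(-1,3)
    return np.c_[p[0]+c*P[:,0]-s*P[:,1],p[1]+s*P[:,0]+c*P[:,1],P[:,2]]
def fit(obs,p0):
    def r(p):return np.concatenate([proj(n,T(p,P))[0]-px for n,P,px in obs])
    s=least_squares(r,p0,loss='soft_l1');return s.x,r(s.x).reshape(-1,2)
E
python3 - <<'E'
from geo import *
np.set_printoptions(precision=4,suppress=True)
c=lambda x0,y0,u,v,k=4:np.array([x0+(u+.5)/k-.5,y0+(v+.5)/k-.5])
t=lambda u,v:c(280,160,u,v);s=lambda u,v:c(290,160,u,v)
st=[("top",[.06,.08,.014],t(128,76)),("top",[.06,-.08,.014],t(355,55)),("top",[-.06,.08,.014],t(146,244)),
("side",[.06,-.08,.014],s(365,418)),("side",[-.06,-.08,.014],s(235,535)),("side",[-.06,.08,.014],s(58,375))]
p,r=fit(st,[.55,0,0]);print("stand",p);print(r)
for nm,a,b in(("saddle",t(63,126),s(70,82)),("tab end top",t(360,232),s(180,312)),("pointer",t(708,82),s(655,540)),("poise top",t(349,88),s(290,232)),("cw",t(160,105),s(138,118))):
    q=tri(a,b);d=q.x-[p[0],p[1],0];cc,ss=np.cos(p[2]),np.sin(p[2])
    print(nm,q.x,"stand fr",[cc*d[0]+ss*d[1],-ss*d[0]+cc*d[1],d[2]],"res",q.fun)
m=lambda u,v:c(180,185,u,v-300);g=lambda u,v:c(210,150,u-400,v)
g=lambda u,v:c(210,150,u-400,v-300)
mu=[("top",[0,0,.065],m(213,490)),("top",[0,0,.172],m(178,480)),("top",[.037,0,.126],m(199,427)),("top",[-.037,0,.126],m(181,543)),
("side",[0,0,.172],g(529,362)),("side",[.035,0,.126],g(588,402)),("side",[-.035,0,.126],g(489,437)),("side",[0,0,.065],g(552,482))]
p,r=fit(mu,[.5,.25,0]);print("mug",p);print(r)
print(tri(m(178,480),g(529,362)).x,tri(m(213,490),g(552,482)).x)
E
```

```text
stand [ 0.5531 -0.0336  0.1184]
[[ 0.5089 -0.0138]
 [ 0.7512 -0.8098]
 [ 0.5586  0.6997]
 [ 0.4985 -0.2391]
 [-0.6208 -0.7531]
 [-1.2142 -0.5616]]
saddle [0.5401 0.0887 0.1971] stand fr [np.float64(0.0015273533185448038), np.float64(0.12301087407708951), np.float64(0.19707365612737432)] res [-0.214   0.3912  0.4387 -0.0761]
tab end top [ 0.4825 -0.0876  0.1969] stand fr [np.float64(-0.07646766018322536), np.float64(-0.045233069195804707), np.float64(0.19691667660036682)] res [ 0.495  -0.8554 -0.8426  0.1499]
pointer [ 0.5854 -0.3076  0.1699] stand fr [np.float64(-0.00025597264988557605), np.float64(-0.2758793299303166), np.float64(0.1699223442409282)] res [ 2.9677 -3.6881 -3.5115  0.7231]
poise top [ 0.565  -0.0798  0.1974] stand fr [np.float64(0.00636898799637573), np.float64(-0.04720620649743726), np.float64(0.19737729467485327)] res [-0.1438  0.2231  0.2348 -0.0438]
cw [0.5504 0.0326 0.2047] stand fr [np.float64(0.005171423873156037), np.float64(0.06613098007309222), np.float64(0.20468504776147378)] res [-0.622   1.0741  1.1829 -0.2105]
mug [ 0.4506  0.2592 -0.1153]
[[-0.2333 -0.5661]
 [-0.3917 -0.3729]
 [ 0.6488 -0.7432]
 [ 0.6349 -0.2872]
 [-0.6684  0.5609]
 [-0.4147 -0.2132]
 [-0.5408 -0.2385]
 [-0.3649  0.734 ]]
[0.4506 0.2572 0.1749] [0.45   0.2572 0.0694]
```

The plate centre sits about 22 mm off the pivot along y. The saddle, counterweight and poise points all agree on that shift, so I'll use the directly measured saddle, (.540,.089). Next I grasp with the fingers closing along the mug's x, high on the grip so they clear the saddle lips.

```bash
cat > h.py <<'E'
from cell import *
import numpy as np,cv2
from scipy.spatial.transform import Rotation as Ro
np.set_printoptions(precision=4,suppress=True)
YAW=.118
def down(a):  # tool y along angle a
    c,s=np.cos(a),np.sin(a)
    q=Ro.from_matrix(np.array([[-s,c,0],[c,s,0],[0,0,-1]])).as_quat()   # columns x=(-s,c,0)
    return None
def down(a):
    c,s=np.cos(a),np.sin(a)
    q=Ro.from_matrix(np.column_stack([(-s,c,0),(c,s,0),(0,0,-1)])).as_quat();return q[[3,0,1,2]]
def st(m=""):
    o=get_obs();print(m,"t%.2f"%o["time"],o["tcp_pos"],"F",o["contact_force"],"op %.3f g %.1f"%(o["opening"],o["grasp_force"]));return o
def pic(n,f):
    d=grab_frame(n);cv2.imwrite("pics/"+f,d["color"][:,:,::-1]);return d
E
sed -i '/^def down(a):  #/,/^    return None/d' h.py
python3 - <<'E'
from h import *
m=np.array([.4506,.258,.139]);ok=None
for k in(0,np.pi,-np.pi):
    a=solve_ik(m,down(-.115+k));b=solve_ik([.529,.178,.24],down(YAW+k));c=solve_ik([.540,.089,.2],down(YAW+k))
    print(k,a,b,c)
    if ok is None and a is not None and b is not None and c is not None: ok=k
print(ok)
o=st()
move_linear([.21,.588,.32],.2)
move_to(m+[0,0,.12],down(-.115+ok));st("above")
move_linear(m,.12,guard=6);st("down")
E
```

```text
0 [-0.9474  0.3071  0.4111  1.9431 -0.1523  0.9212 -0.5759] [-0.7898  0.2745  0.4747  1.7324 -0.1351  1.1671 -0.159 ] [-0.7086  0.3018  0.5746  1.8157 -0.1845  1.0774  0.0512]
3.141592653589793 [-0.4787  0.3046 -0.1638  1.9128  0.0611  0.9289  2.3549] [-0.3748  0.2662 -0.0454  1.7053  0.013   1.1704  2.836 ] [ 0.6177  0.5678 -1.2299  1.7336  0.5632  1.2513  2.5089]
-3.141592653589793 [-0.4787  0.3046 -0.1638  1.9128  0.0611  0.9289  2.3549] [-0.3748  0.2662 -0.0454  1.7053  0.013   1.1704  2.836 ] [ 0.6177  0.5678 -1.2299  1.7336  0.5632  1.2513  2.5089]
0
 t0.10 [0.2099 0.5882 0.1988] F [-0.0648  0.116   0.4093] op 0.999 g 0.0
above t2.38 [0.4501 0.2596 0.259 ] F [-0.0794 -0.232   0.2611] op 1.000 g 0.0
down t3.52 [0.451  0.2583 0.1396] F [0.3112 0.0975 0.5138] op 1.004 g 0.0
```

```bash
python3 - <<'E'
from h import *
gripper_to(0,30);st("grip")
move_linear([.4506,.258,.149],.04);o=st("lift1")
dwell(.3);st()
move_linear([.4506,.258,.242],.12);dwell(.3);st("lift")
pic("side","s1.png");
move_to([.529,.178,.242],down(YAW));dwell(.4);st("pre")
a=pic("top","t2.png");b=pic("side","s2.png")
t=cv2.imread("pics/t2.png");s=cv2.imread("pics/s2.png")
cr=lambda im,x,y:cv2.resize(im[y:y+150,x:x+100],None,fx=4,fy=4,interpolation=cv2.INTER_CUBIC)
cv2.imwrite("pics/c3.png",np.hstack([cr(t,220,120),cr(s,250,110)]))
E
```

```text
grip t4.60 [0.4506 0.2581 0.139 ] F [-0.1086 -0.1438 -1.3649] op 0.204 g 30.0
lift1 t5.00 [0.4506 0.2581 0.1492] F [-0.3326 -0.2338 -2.553 ] op 0.199 g 30.0
 t5.30 [0.4505 0.258  0.1489] F [ 0.1519 -0.0762 -1.8722] op 0.204 g 30.0
lift t6.53 [0.4505 0.2579 0.2415] F [-0.0871 -0.1648 -3.7162] op 0.200 g 30.0
pre t7.50 [0.5287 0.1787 0.2421] F [ 0.403  -0.3185 -2.0489] op 0.199 g 30.0
```

View pics/c3.png

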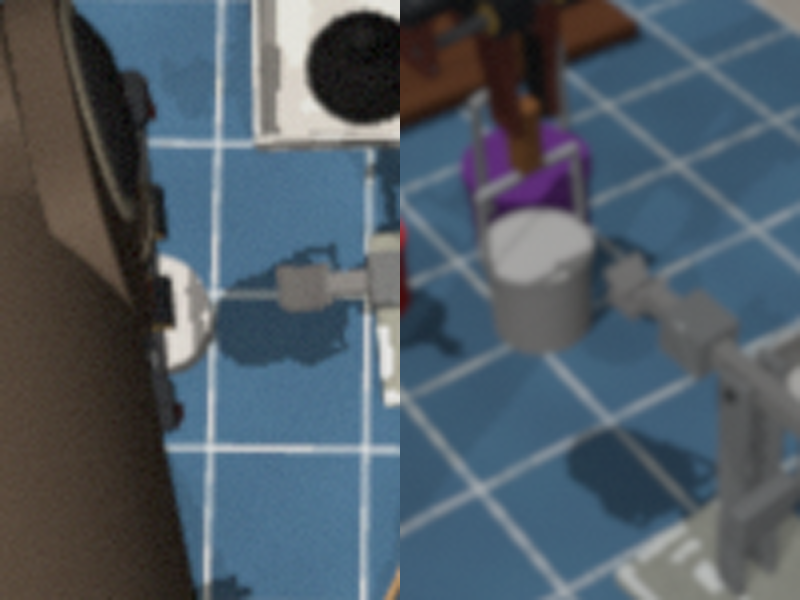

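The mug hangs upright in the gripper and lines up with the beam end: wire middle at side ≈(282,152), saddle at ≈(308,179). I'll compare those with the projection, then move in.

```bash
python3 - <<'E'
from geo import *
print(proj("side",[[.5287,.1787,.226],[.5287,.1787,.229]]),proj("side",[[.5401,.0887,z] for z in(.19,.197,.204)]),proj("top",[[.5401,.0887,z] for z in(.19,.197,.204)]))
from h import *
u=np.array([-np.sin(YAW),np.cos(YAW)])
S=np.array([.540,.0885])
move_linear([*(S+.004*u),.242],.08);dwell(.6);st("over")
a=pic("top","t3.png");b=pic("side","s3.png")
s=cv2.imread("pics/s3.png")
cv2.imwrite("pics/c4.png",cv2.resize(s[110:230,260:380],None,fx=5,fy=5,interpolation=cv2.INTER_CUBIC))
E
```

```text
[[282.16635972 153.10626456]
 [282.06829899 152.10973214]] [[307.66773504 182.28520261]
 [307.57592078 180.06123364]
 [307.48306996 177.81215632]] [[295.32341348 191.92331955]
 [295.15601388 191.5021784 ]
 [294.98633481 191.07530263]]
over t9.43 [0.5395 0.0925 0.242 ] F [ 0.4569  0.2743 -3.7495] op 0.203 g 30.0
```

View pics/c4.png

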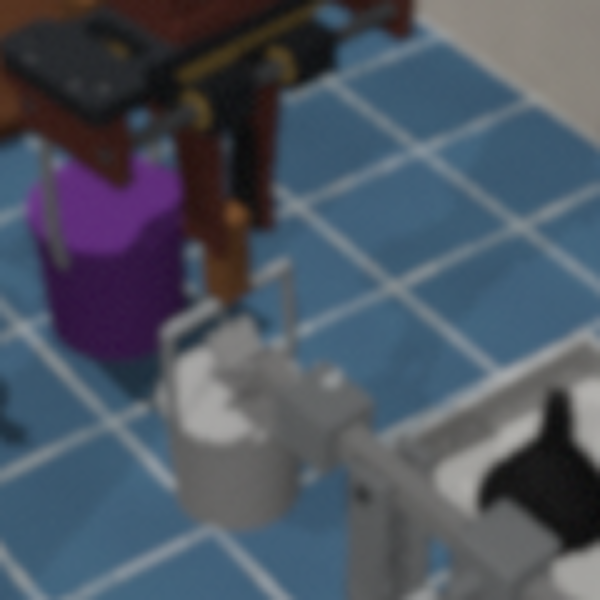

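The window surrounds the beam, with the wire clear above the saddle at about (306,169) against the saddle's (307,179). I'll lower it slowly.

```bash
python3 - <<'E'
from h import *
S=np.array([.540,.0885])
z=.242
move_linear([*S,.232],.04);dwell(.3)
F0=np.mean([ (dwell(.03),get_obs()["contact_force"])[1] for _ in range(10)],0);print("F0",F0)
z=.232
while z>.190:
    z-=.003
    g=move_linear([*S,z],.02,guard=4)
    F=np.mean([ (dwell(.02),get_obs()["contact_force"])[1] for _ in range(5)],0)
    print("%.3f"%z,F-F0,g)
    if g or F[2]-F0[2]>1.7: break
st()
s=pic("side","s4.png");s=cv2.imread("pics/s4.png");pic("top","t4.png")
cv2.imwrite("pics/c5.png",cv2.resize(s[110:260,260:460],None,fx=4,fy=4,interpolation=cv2.INTER_CUBIC))
E
```

```text
F0 [-0.0033 -0.009  -3.0421]
0.229 [ 0.2821  0.1681 -0.1207] False
0.226 [-0.053   0.3044 -0.2884] False
0.223 [-0.0485  0.3541  0.3699] False
0.220 [0.2928 0.382  0.0767] False
0.217 [ 0.1717 -0.4089  1.5545] False
0.214 [ 0.5407 -0.0525  1.8192] False
 t12.88 [0.54   0.0885 0.214 ] F [ 0.5941 -0.052  -1.2178] op 0.199 g 30.0
```

View pics/c5.png

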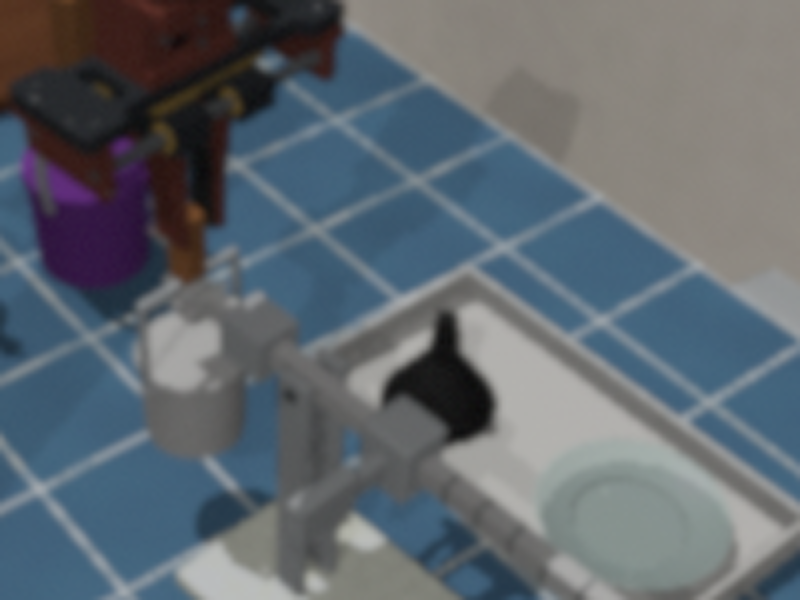

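The wire touched at TCP z≈.217, so the seat is at .201 with the beam up, as predicted, and it sits in the saddle. I'll keep lowering with the beam until it carries the full weight.

```bash
python3 - <<'E'
from h import *
S=np.array([.540,.0885]);z=.214
while z>.194:
    z-=.002
    g=move_linear([*S,z],.02,guard=4)
    F=np.mean([ (dwell(.02),get_obs()["contact_force"])[1] for _ in range(6)],0)
    print("%.3f"%z,F,g)
    if g or F[2]>.6: break
st()
E
```

```text
0.212 [-0.3233  0.277  -1.4638] False
0.210 [-0.0091 -0.1767 -1.4695] False
0.208 [ 0.3755 -0.331  -1.3886] False
0.206 [ 0.0367 -0.5652 -1.5136] False
0.204 [ 0.2068 -0.898  -1.1973] False
0.202 [ 0.1818 -1.1441 -1.1088] False
0.200 [ 0.0803 -3.5726  5.5347] False
 t15.43 [0.5407 0.0878 0.2007] F [-0.0115 -3.2356  5.5143] op 0.200 g 30.0
```

```bash
python3 - <<'E'
from h import *
u=np.array([-np.sin(YAW),np.cos(YAW)])
S=np.array([.540,.0885])
move_linear([*(S-.0007*u),.2014],.02);st("relax")
gripper_to(.205,3);st();gripper_to(.35);gripper_to(.6);st("open")
dwell(.2)
move_linear([.540,.088,.30],.12);dwell(.5);st("up")
s=pic("side","s5.png");s=cv2.imread("pics/s5.png");pic("top","t5.png");t=cv2.imread("pics/t5.png")
cv2.imwrite("pics/c6.png",np.hstack([cv2.resize(s[130:330,260:500],None,fx=2,fy=2,interpolation=cv2.INTER_CUBIC),cv2.resize(t[130:330,280:440],None,fx=2,fy=2)]))
E
```

```text
relax t15.68 [0.5403 0.0877 0.2013] F [ 1.1217 -2.7829 -0.7526] op 0.197 g 30.0
 t15.89 [0.5398 0.0883 0.2011] F [ 1.2297 -0.5324 -0.4153] op 0.205 g 3.0
open t16.88 [0.5401 0.0878 0.2014] F [0.1484 0.1154 0.3901] op 0.599 g 0.0
up t18.55 [0.54   0.088  0.2999] F [0.6599 0.153  0.635 ] op 0.603 g 0.0
```

View pics/c6.png

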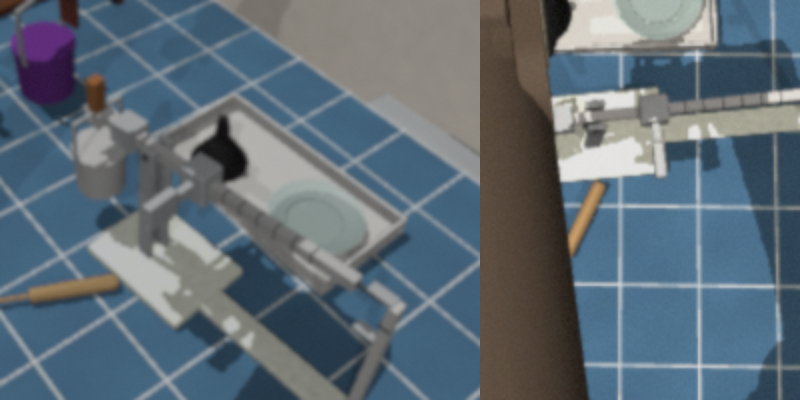

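The mug hangs upright and released in the saddle, and the beam is at its load-down stop (index post at crop ≈(385,300)). Next: close the fingers, come down on the tab's pivot side, and push.

```bash
cat >> h.py <<'E'
PV=np.array([.551,-.0112]);E_=np.array([np.cos(YAW),np.sin(YAW)]);U=np.array([-np.sin(YAW),np.cos(YAW)])
def W(x,y,z):return [*(PV+x*E_+y*U),z]
def fav(n=6):return np.mean([(dwell(.02),get_obs()["contact_force"])[1] for _ in range(n)],0)
E
python3 - <<'E'
from h import *
gripper_to(0,10)
move_to(W(-.066,-.026,.30),down(YAW))
print(move_linear(W(-.066,-.026,.184),.12,guard=5));st("down");F0=fav();print(F0)
print(move_linear(W(-.066,-.060,.184),.02,guard=2.0));o=st("touch")
p=np.array(o["tcp_pos"][:2])-PV;y0=p@U;print("y contact",y0,"x",p@E_)
print(move_linear(W(-.066,-.110,.184),.05,guard=9));st("pushed");print(fav()-F0)
pic("side","s6.png");pic("top","t6.png")
s=cv2.imread("pics/s6.png")
cv2.imwrite("pics/c7.png",cv2.resize(s[150:350,260:500],None,fx=3,fy=3,interpolation=cv2.INTER_CUBIC))
E
```

```text
False
down t21.29 [ 0.489  -0.0447  0.1846] F [ 0.3107 -0.3038 -0.1672] op 0.004 g 0.0
[-0.3962  0.131   0.131 ]
True
touch t22.56 [ 0.4911 -0.0696  0.1837] F [-0.2061 -0.026  -0.4226] op 0.007 g 0.0
y contact -0.05090912255597629 x -0.06632379300215586
False
pushed t23.90 [ 0.4991 -0.1285  0.1843] F [-0.5514 -0.4309  1.3179] op 0.010 g 0.1
[ 0.6775 -0.1203 -0.5293]
```

View pics/c7.png

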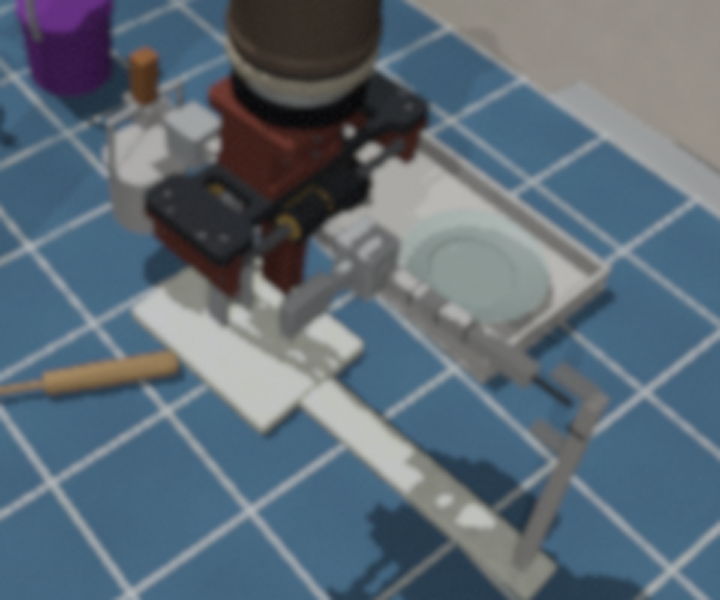

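The poise has slid out and the pointer tip is at side ≈(450.5,284). A mark on the post shows at ≈(452.5,295), so the load end is still heavy. I'll back off and calibrate pointer pixels against angle.

```bash
python3 - <<'E'
from h import *
from geo import proj
move_linear(W(-.066,-.095,.184),.05);dwell(1.3);st()
pic("side","s7.png")
for a in(.08,0,-.08):
    print(a,proj("side",[W(0,-.291*np.cos(a)-.0*np.sin(a),.19-.291*np.sin(a)),W(0,-.302,.19),W(0,-.27,.19-.27*np.sin(a))]))
ims=[cv2.imread(f"pics/{n}.png")[240:320,410:480] for n in("side0","s5","s7")]
cv2.imwrite("pics/c8.png",np.hstack([cv2.resize(i,(260,297),interpolation=cv2.INTER_CUBIC)for i in ims]))
E
```

```text
t25.85 [ 0.4966 -0.1133  0.184 ] F [-0.1251 -0.1674 -0.1925] op 0.004 g 0.0
0.08 [[445.8652 293.1579]
 [454.4259 290.4514]
 [437.0514 285.9296]]
0 [[449.2248 286.6321]
 [454.4259 290.4514]
 [439.5303 279.5133]]
-0.08 [[451.8558 279.1292]
 [454.4259 290.4514]
 [442.1204 272.8093]]
```

View pics/c8.png

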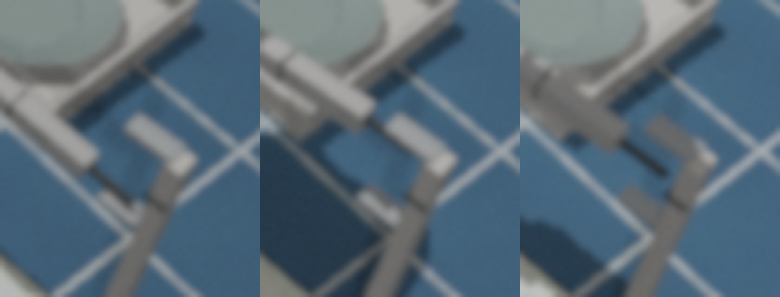

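With the tool clear, the tip is between its two stop positions: +.08 tip ≈(445.4,295), −.08 tip ≈(449.6,279), now ≈(449,286.6). That is close to level. I'll measure the dark pointer stripe at sub-pixel accuracy, using both stops as calibration.

```bash
cat >> h.py <<'E'
from geo import proj
def prow(a,c):   # image row of pointer axis at column c
    P=proj("side",[W(0,-y*np.cos(a),.19-y*np.sin(a)) for y in np.linspace(.255,.30,20)]);return np.interp(c,P[:,0],P[:,1])
CC=np.arange(439,447)
def stripe(im,guess):
    g=im.astype(float).sum(2);g=cv2.GaussianBlur(g,(0,0),.6);out=[]
    for c in CC:
        r0=int(round(prow(guess,c)));rr=np.arange(r0-4,r0+6);p=g[rr,c]
        i=int(np.clip(p.argmin(),1,len(p)-2));d=p[i-1]-2*p[i]+p[i+1]
        out.append(rr[i]+(.5*(p[i-1]-p[i+1])/d if abs(d)>1e-6 else 0))
    return np.array(out)
def frame(n=4):return np.mean([grab_frame("side")["color"][:,:,::-1].astype(float) for _ in range(n)],0)
E
python3 - <<'E'
from h import *
im=frame()
for n,a,i in(("+",.08,cv2.imread("pics/side0.png")),("-",-.08,cv2.imread("pics/s5.png")),("now",0,im),("s7",0,cv2.imread("pics/s7.png"))):
    s=stripe(i,a);print(n,s,s-prow(a,CC))
st()
E
```

```text
+ [289.0452 289.7372 290.5276 291.3508 292.1086 292.6829 292.35   291.5498] [ 1.4969  1.3718  1.3451  1.3512  1.2919  1.0491 -0.101  -1.7183]
- [272.8964 273.2647 274.1574 275.2116 276.9293 277.6251 278.3411 279.2419] [2.1491 1.8654 2.1061 2.5083 3.5741 3.6179 3.6819 3.9307]
now [279.2402 279.9238 280.6809 281.48   282.2432 283.011  283.7844 284.5416] [0.1164 0.0656 0.0884 0.1532 0.182  0.2155 0.2547 0.2774]
s7 [279.2476 279.9226 280.6516 281.5049 282.2597 282.9919 283.7603 284.6137] [0.1237 0.0644 0.059  0.1781 0.1986 0.1965 0.2305 0.3496]
 t26.10 [ 0.4967 -0.1133  0.184 ] F [-0.6898  0.6598 -0.245 ] op 0.006 g 0.0
```

```bash
python3 - <<'E'
from h import *
def brow(a,c):
    P=proj("side",[W(0,-y*np.cos(a),.19-y*np.sin(a)) for y in np.linspace(.15,.30,60)]);return np.interp(c,P[:,0],P[:,1])
g=lambda p:cv2.GaussianBlur(cv2.imread(f"pics/{p}.png").astype(float).sum(2),(0,0),.6)
I={.08:g("side0"),-.08:g("s5"),0:g("s7")}
o=np.arange(-9,9,.25)
def prof(im,a,c,d):
    rr=np.arange(255,305) if False else np.arange(400);return np.interp(brow(a,c)+d+o,rr,im[:,c])
for c in range(416,438,2):
    out=[]
    for a in(.08,-.08):
        # express as angle of 'now' that makes profile best match the stop's, in rows
        best=max(((np.corrcoef(np.diff(prof(I[0],0,c,d)),np.diff(prof(I[a],a,c,0)))[0,1],d) for d in np.arange(-5,5,.1)));out+=[round(best[1],2),round(best[0],2)]
    print(c,out)
# columns dump for beam profile
for a in I: print(a,(I[a][255:300,430]/3).astype(int), round(float(brow(a,430)),1), "c443",(I[a][266:304,443]/3).astype(int))
E
```

```text
416 [np.float64(-5.0), np.float64(0.66), np.float64(-3.6), np.float64(0.59)]
418 [np.float64(-1.4), np.float64(0.32), np.float64(-0.7), np.float64(0.4)]
420 [np.float64(-2.0), np.float64(0.44), np.float64(-5.0), np.float64(0.25)]
422 [np.float64(-1.9), np.float64(0.59), np.float64(-0.9), np.float64(0.5)]
424 [np.float64(4.2), np.float64(0.81), np.float64(-2.2), np.float64(0.52)]
426 [np.float64(3.4), np.float64(0.66), np.float64(-4.4), np.float64(0.56)]
428 [np.float64(-4.9), np.float64(0.6), np.float64(-5.0), np.float64(0.63)]
430 [np.float64(-5.0), np.float64(0.41), np.float64(-5.0), np.float64(0.21)]
432 [np.float64(0.9), np.float64(0.54), np.float64(1.1), np.float64(0.47)]
434 [np.float64(0.9), np.float64(0.67), np.float64(-1.9), np.float64(0.44)]
436 [np.float64(0.2), np.float64(0.64), np.float64(-2.1), np.float64(0.92)]
0.08 [128 123 115 108 104 103 109 123 133 130 116  99  88  82  78  73  67  62
  67  86 112 136 150 158 159 157 151 140 124 110 102 100 104 114 125 130
 127 115 104  97  93  92  92  91  91] 280.2 c443 [ 74  84  90  92  93  95  99 104 104  98  90  85  83  84  85  89  91  91
  91  90  89  88  87  85  80  74  70  73  87 108 126 133 129 119 114 118
 125 129]
-0.08 [130 125 119 118 124 137 151 160 164 164 159 147 130 113 103  99  94  84
  72  64  66  74  83  91  95  96  96  94  89  80  72  66  66  73  82  85
  82  73  65  60  57  57  57  56  56] 264.9 c443 [ 77  87  93  95  95  97 100 103  99  90  81  79  82  85  88  92  93  94
  93  93  92  91  91  91  92  93  95  99 107 121 134 139 129 110  91  81
  79  80]
0 [132 121 108 102 101 106 119 135 148 148 135 119 110 109 109 109 109 108
 106 103 100  99  98  99 100 101 101 102 102 102 103 105 111 122 134 140
 135 123 111 103 101 100  99  99  98] 272.5 c443 [ 76  88  96  99 100  99 100 100  98  95  92  90  89  85  78  68  60  63
  75  87  93  95  95  96  97  97  99 101 102 103 103 103 102 105 113 124
 133 137]
```

The bright-face edge swings 15.8 rows between the stops, against 15.3 predicted, so the geometry holds. The level residual is about +1.2 px and I now have +0.15. That puts the load end about 10 mrad low, so the poise needs roughly 1.2 mm more outwards.

```bash
cat >> h.py <<'E'
def nudge(y):
    g=move_linear(W(-.066,y,.184),.03,guard=9);dwell(.1);o=get_obs();print(g,"reached",(np.array(o["tcp_pos"][:2])-PV)@U)
    move_linear(W(-.066,y+.02,.184),.05);return meas()
def meas():
    dwell(1.3);s=stripe(frame(),0)-prow(0,CC);print("res",s.mean(),s);st();return s.mean()
E
python3 - <<'E'
from h import *
nudge(-.1114)
E
```

```text
False reached -0.11129047790343216
res 0.4444859019608671 [0.4637 0.3705 0.3157 0.353  0.4788 0.5315 0.5084 0.5342]
 t28.95 [ 0.4962 -0.1097  0.184 ] F [-0.485  -0.6717 -0.3163] op 0.009 g 0.0
```

```bash
python3 - <<'E'
from h import *
nudge(-.1124)
E
```

```text
False reached -0.11219343213221639
res 0.46837890026007045 [0.4745 0.3477 0.3421 0.4144 0.5026 0.5323 0.5289 0.6045]
 t31.95 [ 0.4964 -0.1107  0.184 ] F [-0.3573  0.3021 -0.0047] op 0.005 g 0.0
```

```bash
python3 - <<'E'
from h import *
for y in(-.1132,-.1138,-.1144):
    if nudge(y)>.85: break
E
```

```text
False reached -0.11298594901505846
res 0.4802075673938546 [0.4803 0.3739 0.3414 0.4196 0.4989 0.5246 0.5675 0.6355]
 t34.94 [ 0.4964 -0.1115  0.184 ] F [ 0.1238  0.024  -1.0261] op 0.007 g 0.0
False reached -0.11358987879255103
res 0.49400446786575003 [0.4885 0.3656 0.3317 0.423  0.5475 0.5567 0.5785 0.6606]
 t37.92 [ 0.4965 -0.1121  0.184 ] F [-0.155  -0.2964  0.6537] op 0.005 g 0.0
False reached -0.1142051625468388
res 0.48954623957525456 [0.4887 0.3698 0.3245 0.4294 0.5347 0.5502 0.5709 0.6482]
 t40.91 [ 0.4966 -0.1127  0.184 ] F [0.7804 0.3319 0.1026] op 0.005 g 0.0
```

The fingers aren't reaching the tab: the poise coasted on after the fast push. I'll approach slowly under guard to find it.

```bash
cat >> h.py <<'E'
def yt():return (np.array(get_obs()["tcp_pos"][:2])-PV)@U
E
python3 - <<'E'
from h import *
move_linear(W(-.066,-.1135,.184),.08)
dwell(.1)
g=move_linear(W(-.066,-.126,.184),.012,guard=2.2);print(g,yt());st()
y=yt();move_linear(W(-.066,y+.006,.184),.05);print(meas())
E
```

```text
False -0.12590683945706999
 t42.59 [ 0.5003 -0.144   0.184 ] F [-0.2253 -0.1845  0.187 ] op 0.001 g 0.0
res 0.9573334818601253 [0.8219 0.8178 0.8728 0.8957 0.9498 1.0549 1.133  1.1127]
 t44.37 [ 0.4996 -0.138   0.184 ] F [-0.0788 -0.7217  0.4709] op 0.003 g 0.0
0.9573334818601253
```

Contact was at about −.1254, and the last 0.5 mm moved the beam by about 4.5 mrad. One more small nudge should do it.

```bash
python3 - <<'E'
from h import *
g=move_linear(W(-.066,-.1264,.184),.012,guard=9);dwell(.05);print(g,yt())
move_linear(W(-.066,-.115,.184),.05);print(meas())
E
```

```text
False -0.12637297738554204
res 0.9514888873675815 [0.8363 0.8374 0.8823 0.9154 0.9263 0.9963 1.1043 1.1136]
 t46.98 [ 0.499  -0.1332  0.184 ] F [-0.6494 -0.1795  0.1046] op 0.005 g 0.0
0.9514888873675815
```

```bash
python3 - <<'E'
from h import *
g=move_linear(W(-.066,-.1272,.184),.02,guard=9);dwell(.05);print(g,yt())
move_linear(W(-.066,-.118,.184),.05);print(meas())
im=frame(3);cv2.imwrite("pics/s9.png",im)
E
```

```text
False -0.12706848927247485
res 0.9663729272183375 [0.8392 0.8431 0.9022 0.914  0.9402 1.0309 1.1395 1.1219]
 t49.62 [ 0.4994 -0.1361  0.184 ] F [-0.064  -0.4721  0.1253] op 0.008 g 0.0
0.9663729272183375[ WARN:0@11.814] global loadsave.cpp:1063 imwrite_ Unsupported depth image for selected encoder is fallbacked to CV_8U.
```

```bash
python3 - <<'E'
from h import *
def brow(a,c):
    P=proj("side",[W(0,-y*np.cos(a),.19-y*np.sin(a)) for y in np.linspace(.15,.30,60)]);return np.interp(c,P[:,0],P[:,1])
for a,n in((.08,"side0"),(-.08,"s5")):
    g=cv2.GaussianBlur(cv2.imread(f"pics/{n}.png").astype(float).sum(2),(0,0),.6);o=[]
    for c in range(426,438):
        r0=brow(a,c);rr=np.arange(int(r0)-1,int(r0)+7);d=g[rr,c]-g[rr+1,c];i=int(np.clip(d.argmax(),1,6));q=d[i-1]-2*d[i]+d[i+1]
        o.append(rr[i]+.5+.5*(d[i-1]-d[i+1])/q-r0)
    print(a,np.array(o))
E
```

```text
0.08 [ 2.4796  2.3612  2.5092  2.4738  2.5704  2.5739  2.2334  1.3825  0.2177
 -1.3137 -1.7473  0.2137]
-0.08 [1.6918 1.8238 1.9525 2.0299 2.0034 2.0446 2.1169 2.0759 2.0476 2.0975
 1.9257 1.3876]
```

Level should read about 1.12 px and I have 0.89. That is roughly 2 mrad, or 0.6 mm at the pointer, finer than I can reliably nudge. I'll retreat straight up and check that the beam stays put.

```bash
python3 - <<'E'
from h import *
move_linear(W(-.066,-.110,.184),.05)
move_linear(W(-.066,-.110,.33),.12)
r=meas();dwell(.3)
if .6<r<1.7: print(finish_job())
E
```

```text
res 0.6754565589124013 [0.5925 0.6418 0.6083 0.5791 0.6149 0.7234 0.8473 0.7963]
 t52.95 [ 0.4984 -0.1282  0.33  ] F [-0.2198 -0.1775  0.6052] op 0.010 g 0.0
the job is handed in; nothing more can be done
None
```

The mug hangs upright and released in the saddle, and I slid the poise out and handed the job in at about 53 s with nothing touching the balance. By my camera measurement the beam floated about 2 mrad off level after the last nudge. It read about 4–5 mrad load-end low (pointer about 1.3 mm high) after I withdrew the arm; I don't know why it shifted and didn't correct it.

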